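# Release a scooter battery with a dowel and put it on charge

### The job

Draw the wooden dowel out of the green holder by its thin end, lay it on the V rest and let go, then take it by its thick handle and push its thin end through the yellow-framed hole in the back of the black battery box until the spring latch lets go and the blue battery pack pops up. Lay the dowel back on the V rest, then lift the pack out and lower it gently, never dropping it, flat into the grey charging cradle with its label up, either way round. Leave the other things on the bench where they are.

Things in the scene. Friction and masses are not known exactly. Their poses are not given: they have to be found in the camera images.
- dowel: Loose pale wooden dowel, 0.05 kg: round handle 16 mm dia, 70 mm long, then a thin end 9 mm dia, 50 mm long, round nose. Origin on the axis at mid handle; x along the axis to the thin end (handle x -35 to 35 mm, thin end 35 to 85 mm); may be rolled about x. It starts level in the holder, axis 40 mm above the bench, only the thin end out. Gripped by the thin end it is too short for the push.
- dowel_tip (a point): Nose of the dowel, 85 mm from its origin along x.
- holder: Fixed green block 86 x 44 x 57 mm high; a level pocket 20 x 20 mm, floor 32 mm above the bench, hides the dowel's handle. Origin on the bench under mid handle; x points out of the pocket's mouth, at x = 38 mm. Draw the dowel straight out along +x, about 80 mm, before lifting it. Holder and rest may swap places.
- rest: Fixed aluminium rest: 5 mm base plate 80 x 60 mm, two 90 degree V forks 9 mm thick, tops 52 mm above the bench, at x = -27 and 27 mm (45 mm free between them). Origin on the bench at its centre, z up. The dowel's axis is to lie along x, mid handle over the origin, handle in both Vs, thin end pointing either way.
- rest_seat (a point): Where the middle of the handle comes to lie: on the rest's z axis, 41 mm above the bench.
- battery_box: Fixed black open-topped box, 241 long (x -125 to 116 mm), 130 wide (y), 85 mm high. Origin on the bench below the middle of the pack's well; x runs from the back wall (with the hole) to the red front wall. The well is 136 x 62 mm; the rim around it is flat, 85 mm high, with 2 mm screw heads.
- release_hole (a point): Centre of the yellow-framed square 15 mm hole (yellow bar on the rim above it), on the back wall's outer face, 45 mm above the bench; axes as the box. Wall 6 mm thick; the latch's striker plate starts 24 mm behind the outer face. Push level along the box's +x: the pack is free with the nose 34 mm past the outer face, the stop is at 38 mm. Hold there about half a second.
- latch_slide (a joint): Travel of the red spring latch along the box's +x (m): 0 shut, 0.014 at its stop; the hook clears the pack between 0.007 and 0.010. Pushing it back takes 5 to 15 N; it springs back when let go, and then presses lightly on the end of the raised pack.
- latch_hook (a point): Top of the red hook, 40 mm wide, that reaches over the front end of the pack, 88 mm above the bench.
- ejector (a joint): Height of the spring plate under the pack (m): 0 with the pack latched down, 0.038 popped up (also 0.038 when empty).
- battery_pack: Loose blue pack 130 (x) x 56 (y) x 50 mm high, 0.36 to 0.54 kg, pale label on top. Origin mid underside, z up. Latched, its top is 80 mm above the bench, below the rim, and cannot be gripped; popped up, its top is at 118 mm, 33 mm above the rim, and it can be gripped across its 56 mm width.
- cradle: Fixed grey shallow tray 172 (x) x 86 (y) x 15 mm high with 5 mm walls and floor (inside 162 x 76 mm). Origin on the bench at its centre, z up. The pack is to lie inside, long side along x, its underside 5 mm above the bench.
- screwdriver: Bystander, loose screwdriver lying on the bench.
- brake_disc: Bystander, loose flat steel ring, 110 mm in diameter, 8 mm thick.
- bolt_jar: Bystander, loose jar, 60 mm in diameter, 80 mm high.
- tail_light: Bystander, loose black lamp with a red lens, 30 x 90 x 30 mm.
- shock: Bystander, loose black coil shock absorber, 176 mm long, 44 mm thick, lying.
- brake_grip: Bystander, loose handlebar grip with brake lever, 155 mm long, 34 mm high.
Mind the look-alikes: they are no part of the job. Leave any red look-alike of the rest alone.

How it is judged:
By the outcome, as a careful person would: the job done as asked, in the order asked, and still so for the second after the job is handed in, with the robot touching nothing.
It also fails if it takes over 72 s, if anything falls off the work surface, if the arm or the gripper's body presses on something with over 40 N, if the wrist force passes 120 N, or if a joint passes its speed limit or range.

### The arm

A 6-joint arm with a two-finger parallel gripper is mounted at the origin on the work surface. World frame = base frame: x ahead of the robot, y to its left, z up, the work surface at z = 0. Lengths are in mm, angles in rad, forces in N, time in s.
With the tool pointing down it reaches from about 350 to 975 mm from the base axis. Payload 7.1 kg.
Tool frame: the origin (TCP) lies at the centre of the arm's flange, where the gripper is bolted on; the fingertips stand 182 mm ahead of it and the grasp point (between the pads) lies 163 mm ahead of it; z points along the fingers, y is the line along which they close (so a half turn about z gives the same grasp; the last joint's range is limited). The gripper opens to 88 mm and grips with 3 to 60 N. Pads are 20 mm wide; open, the fingers measure 115 mm over their backs; the gripper's body (75 mm by 178 mm) begins 61 mm behind the grasp point.
Start: joints at [1.231, 0.423, 1.63, -0, 1.089, -0.019], TCP at [197.047, 593.109, 404.675] pointing down, gripper open.
Joint ranges: [-3, 3], [-0.9, 2.11], [0.09, 2.58], [-1.31, 4.45], [0.11, 2.69], [-2.54, 2.54]. Speed limits (rad/s): [2.39, 2.39, 3.01, 3.14, 3.14, 3.14].

### API

Orientations are given as a rotation vector (axis times angle).
In Python, from workcell import readout, get_image, ctrl gives the robot as it stands.
- The arm moves only by the tool step_arm, never from a script. Its argument "targets" is a list that holds one entry, the list of rows, each a list of 7 numbers: the shift along the world's x, y, z as a fraction of full scale, then the turn, a rotation vector about the world's x, y, z as a fraction of full scale, then the opening, from 0 (shut) to 1 (fully open). In form: [[[dx, dy, dz, wx, wy, wz, claw], ...]]. A call has exactly 5 rows; each row shifts and turns the commanded pose from where the row before left it; what a row does not reach is not made up. Full scale, the value 1, is 0.05 m for a shift and 4 degrees for a turn. A row lasts 1/8 s, in which the tool goes at most 62.5 mm and 10.7 degrees, less where a joint would pass 70% of its speed; a pose out of reach is approached as far as the arm can. A call with a number of a shift or a turn outside -1 to 1 is refused whole. A call with a gripper value outside its range is refused whole. The fingers move at their own pace and stop on an object; the grip force is fixed at half the most. Time passes only in rows, so rows that do not move let the fingers close, or fill a call up. It gives the time, the measured TCP pose, the force, the opening and the grip force at its end, in the units of the state.
- readout.get_obs(): the state, without advancing time (a new reading comes with each control period).
- get_image(name): name is "scene" or "side" or "wrist"; returns a dict with "pixels" (480x640x3 uint8, red, green, blue), "intrinsics" (3x3 intrinsics, pixels), "extrinsics" (4x4, takes a point from world to camera coordinates). Camera axes: x right, y down, z forward; pixel columns grow to the right and rows downward; lengths in mm; the calibration is good to about 2 mm. The wrist camera is an equidistant fisheye: a pixel r from the principal point sees the ray r / f radians off the axis. A picture is of the moment at which its call begins. There is no depth.
- ctrl.close_job(): hands the job in; it is judged then, once.
The state is a dict: "t": time; "qpos": joint angles; "qvel": joint speeds; "joint_torque": joint torques, N m; "ee_pos": TCP position; "orientation": TCP orientation; "ft_force": force on the tool from outside, world axes, zero at the start; "moment": the same for the moment, N m; "width": finger opening in mm; "grasp_force": force on a finger pad.
Only numpy, scipy, OpenCV 4.12 (cv2) and the standard library are available. Lean on these libraries where they do the work, as an engineer would, in place of code of your own. Each camera call takes 0.05 s, during which the arm holds its last target. There are 200 camera calls.

## Working session

There is one attempt and no reset: what is moved stays moved. The work goes in short steps, Python scripts to look and compute and a tool call to move; the robot and the scene stay as the last step left them, time stands still between calls to the robot, and variables do not carry over. Pictures are saved under pics/ and viewed, at most 10 in all, crops included, and the job is handed in when it is done.

Besides the shell and the picture viewer there is one more tool, called after ">>>" as name([rows], argument=value, ...), one row to a line, values as JSON. step_arm: Moves the arm, as the interface text tells. Shift numbers are shares of 0.05 m and turn numbers shares of 4 degrees, none past 1 either way. Its arguments: {"type":"object","properties":{"targets":{"type":"array"}},"required":["targets"]}

```bash
mkdir -p pics; cat > h.py <<'E'
import numpy as np,cv2,pickle
from workcell import readout,get_image,ctrl
def snap(n,f):
    d=get_image(n); pickle.dump(d,open(f'pics/{f}.pkl','wb')); cv2.imwrite(f'pics/{f}.png',cv2.cvtColor(np.array(d['pixels'],dtype=np.uint8),cv2.COLOR_RGB2BGR)); return d
def load(f): return pickle.load(open(f'pics/{f}.pkl','rb'))
def ray(d,u,v,fish=False):
    K=np.array(d['intrinsics']);E=np.array(d['extrinsics'])
    x=(u-K[0,2])/K[0,0];y=(v-K[1,2])/K[1,1]
    if fish:
        r=np.hypot(x,y); s=np.sin(r)/r if r>1e-9 else 1; c=np.array([x*s,y*s,np.cos(r)])
    else: c=np.array([x,y,1.])
    R=E[:3,:3]; return -R.T@E[:3,3], R.T@(c/np.linalg.norm(c))
def atz(d,u,v,z,fish=False):
    o,r=ray(d,u,v,fish); return o+r*(z-o[2])/r[2]
def tri(*obs):
    A=np.zeros((3,3));b=np.zeros(3);L=[]
    for d,u,v,f in obs:
        o,r=ray(d,u,v,f);P=np.eye(3)-np.outer(r,r);A+=P;b+=P@o;L.append((P,o))
    p=np.linalg.solve(A,b); return p,[float(np.linalg.norm(P@(p-o))) for P,o in L]
def proj(d,p,fish=False):
    K=np.array(d['intrinsics']);E=np.array(d['extrinsics']);c=E[:3,:3]@p+E[:3,3]
    if fish:
        h=np.hypot(c[0],c[1]);t=np.arctan2(h,c[2]);x,y=c[:2]/h*t
    else:x,y=c[:2]/c[2]
    return np.array([K[0,0]*x+K[0,2],K[1,1]*y+K[1,2]])
def crop(f,g,u0,v0,w,h,k):
    i=cv2.imread(f'pics/{f}.png')[v0:v0+h,u0:u0+w]; cv2.imwrite(f'pics/{g}.png',cv2.resize(i,None,fx=k,fy=k,interpolation=cv2.INTER_CUBIC))
E
python3 - <<'E'
from h import *
np.set_printoptions(precision=2,suppress=True)
for n in('scene','side','wrist'):
    d=snap(n,n+'0');print(n,np.array(d['intrinsics']).tolist());print(np.array(d['extrinsics']))
print(readout.get_obs())
E
```

```text
scene [[479.7878215028029, 0.0, 324.54697378100377], [0.0, 479.7878215028029, 239.505262486234], [0.0, 0.0, 1.0]]
[[   0.6     0.8     0.01 -371.51]
 [   0.53   -0.39   -0.75 -225.16]
 [  -0.6     0.45   -0.66 1650.36]
 [   0.      0.      0.      1.  ]]
side [[574.6808454175921, 0.0, 312.70076533074376], [0.0, 574.6808454175921, 237.78405739334306], [0.0, 0.0, 1.0]]
[[   0.97   -0.23   -0.02 -550.59]
 [  -0.18   -0.71   -0.68  182.83]
 [   0.14    0.66   -0.73 1168.77]
 [   0.      0.      0.      1.  ]]
wrist [[371.64829954431775, 0.0, 316.5570293427012], [0.0, 371.64829954431775, 249.3111367170643], [0.0, 0.0, 1.0]]
[[   0.32    0.95   -0.   -624.74]
 [   0.91   -0.3     0.3   -34.38]
 [   0.28   -0.09   -0.96  391.92]
 [   0.      0.      0.      1.  ]]
{'t': 0.15, 'qpos': array([ 1.23,  0.42,  1.63,  0.  ,  1.09, -0.02]), 'qvel': array([ 0., -0., -0., -0.,  0.,  0.]), 'joint_torque': array([  0.  , -54.5 , -27.39,   0.06,   0.02,  -0.  ]), 'ee_pos': array([196.99, 592.92, 404.1 ]), 'orientation': array([-0.5, -3.1,  0. ]), 'ft_force': array([ 0.41, -0.15, -0.68]), 'moment': array([ 0.03,  0.01, -0.  ]), 'grasp_force': 0.0, 'width': 87.67098611084988}
```

View pics/scene0.png

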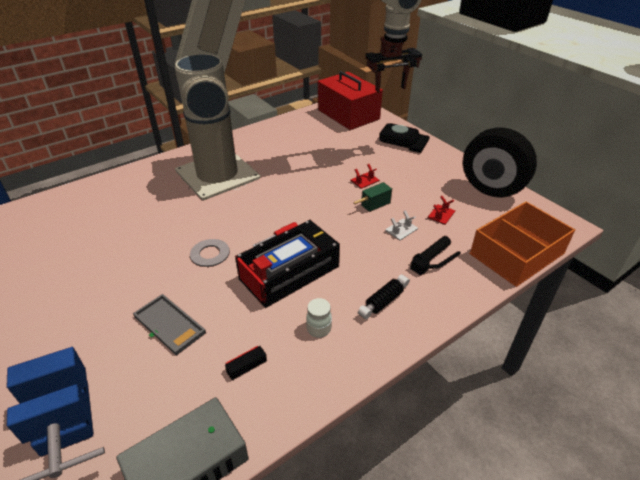

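View pics/side0.png

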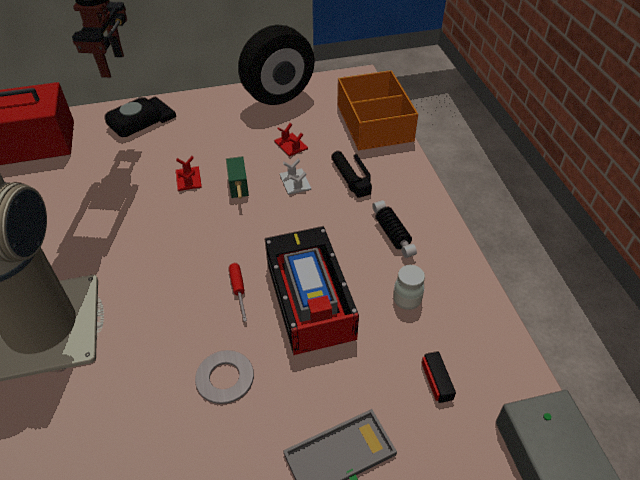

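View pics/wrist0.png

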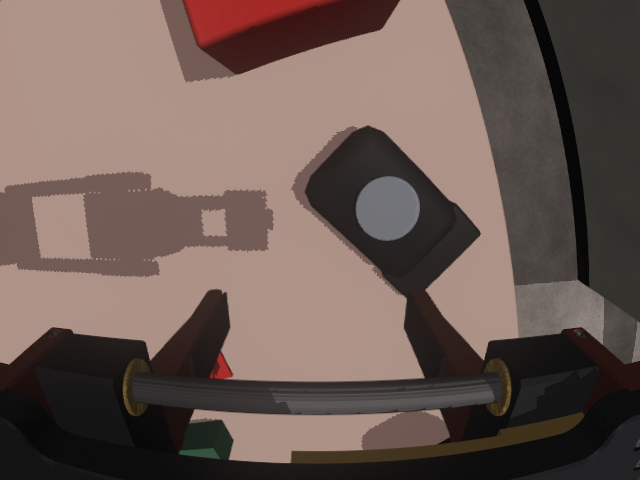

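The pictures show the green holder at scene (377,196) / side (237,175), with the dowel's thin end out at scene (355,205) / side (239,200). The aluminium rest is at scene (401,229) / side (294,180), and its red look-alikes are at scene (365,176) and (441,210) / side (188,175) and (290,140). The box is at scene (288,262) / side (310,290) and the cradle at scene (170,323) / side (340,455). The only other grey things are the big unit at scene (185,450) and the ring at scene (210,252), neither of which fits. I'll check this in an enlarged crop.

```bash
python3 - <<'E'
from h import *
a=cv2.imread('pics/scene0.png');b=cv2.imread('pics/side0.png')
R=lambda i,u,v,w,h,k:cv2.resize(i[v:v+h,u:u+w],None,fx=k,fy=k,interpolation=cv2.INTER_CUBIC)
m=np.zeros((600,800,3),np.uint8)
m[:300,:400]=R(a,340,170,100,75,4)
m[:300,400:]=R(b,220,145,100,75,4)
m[300:,:400]=R(a,225,205,133,100,3)[:300,:399].shape and cv2.resize(a[205:305,225:358],(400,300),interpolation=cv2.INTER_CUBIC)
m[300:,400:]=cv2.resize(b[220:355,230:410],(400,300),interpolation=cv2.INTER_CUBIC)
cv2.imwrite('pics/mont.png',m)
E
```

```text
(no output)
```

View pics/mont.png

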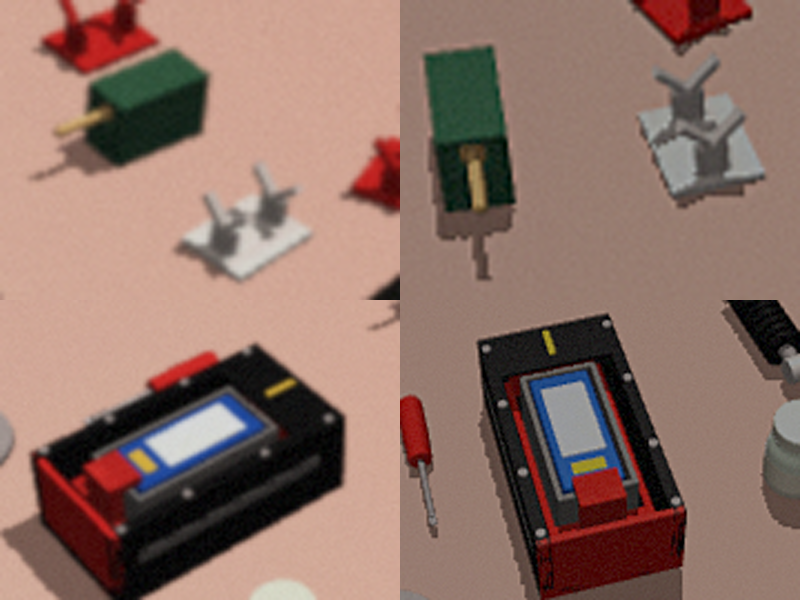

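The crop confirms the choice. The dowel nose is at scene (354,203) / side (239.5,197), the aluminium rest has grey forks, and the yellow bar is at scene (319,234) / side (297,239). I'll triangulate from these.

```bash
python3 - <<'E'
from h import *
np.set_printoptions(precision=1,suppress=True)
s=load('scene0');d=load('side0')
P=dict(tip=(354.2,203,239.5,197),root=(368,198.5,238,183.7),
hA=(362,193,229,181.7),hB=(384.5,182.5,226,158.7),hC=(392,188,243.2,156.5),hD=(370,198,246.2,180),
rL=(385.5,230,289,193.7),rB=(400.5,240,310.7,188.7),rR=(418,228,302,168.7),rT=(403.7,218.7,280,173.7),
f1l=(392.5,219.5,290.5,176.2),f1r=(401.3,224,305.7,172.5),f2l=(404.5,211.7,284,161.2),f2r=(414.5,217.5,299.5,160),
bFR=(237.6,256.6,295.2,330.2),bFL=(265,285,358.2,315.4),bBL=(339.3,243.3,324.5,227.6),bBR=(309.8,220.7,266,239.3),bar=(319,234.3,296.6,238.9),
c1=(135,317,285,458),c2=(165,296,0,0),c3=(205,325,375,411),c4=(177,352,396,448))
H=dict(tip=40,root=40,h=57,r=5,f=52,b=85,c=15)
for k,(a,b,c,e) in P.items():
    z=H.get(k,H[k[0]]); p,r=tri((s,a,b,0),(d,c,e,0)) if c else (np.zeros(3),0)
    print(k,p,np.array(r),'| z',z,atz(s,a,b,z)[:2],atz(d,c,e,z)[:2])
E
```

```text
Traceback (most recent call last):
KeyError: 't'
```

```bash
python3 - <<'E'
from h import *
np.set_printoptions(precision=1,suppress=True)
s=load('scene0');d=load('side0')
P=dict(tip=(354.2,203,239.5,197),root=(368,198.5,238,183.7),
hA=(362,193,229,181.7),hB=(384.5,182.5,226,158.7),hC=(392,188,243.2,156.5),hD=(370,198,246.2,180),
rL=(385.5,230,289,193.7),rB=(400.5,240,310.7,188.7),rR=(418,228,302,168.7),rT=(403.7,218.7,280,173.7),
f1l=(392.5,219.5,290.5,176.2),f1r=(401.3,224,305.7,172.5),f2l=(404.5,211.7,284,161.2),f2r=(414.5,217.5,299.5,160),
bFR=(237.6,256.6,295.2,330.2),bFL=(265,285,358.2,315.4),bBL=(339.3,243.3,324.5,227.6),bBR=(309.8,220.7,266,239.3),bar=(319,234.3,296.6,238.9),
c1=(135,317,285,458),c2=(165,296,0,0),c3=(205,325,375,411),c4=(177,352,396,448))
H=dict(tip=40,root=40,h=57,r=5,f=52,b=85,c=15)
for k,(a,b,c,e) in P.items():
    z=H[k] if k in H else H[k[0]]; p,r=tri((s,a,b,0),(d,c,e,0)) if c else (np.zeros(3),0)
    print(k,p,np.array(r),'| z',z,atz(s,a,b,z)[:2],atz(d,c,e,z)[:2])
E
```

```text
tip [444.8 245.3  38.1] [0.1 0.1] | z 40 [446.7 243.4] [444.7 243.4]
root [448.2 298.   34.1] [0.1 0.1] | z 40 [454.  292.6] [447.9 291.2]
hA [427.6 291.2  48.3] [2. 2.] | z 57 [438.3 280.2] [427.1 284.2]
hB [431.3 379.8  51.3] [0.4 0.4] | z 57 [436.8 374.4] [431.1 372. ]
hC [474.1 371.5  57.1] [1.1 1.1] | z 57 [473.1 373.1] [474.2 369.9]
hD [468.4 286.8  52.2] [0.7 0.7] | z 57 [472.5 283.3] [468.1 280.1]
rL [567.5 267.1   2.1] [0.5 0.5] | z 5 [569.5 265.3] [567.1 263.2]
rB [624.6 274.8  -0.9] [0.4 0.4] | z 5 [628.7 270.2] [623.2 267.8]
rR [619.1 350.8   3.3] [0.7 0.7] | z 5 [619.9 350.1] [618.7 347.8]
rT [560.3 348.2   1.5] [1.1 1.1] | z 5 [562.4 346.3] [559.8 342.6]
f1l [576.8 282.2  42.8] [0.9 0.9] | z 52 [585.3 272.4] [575.  273.1]
f1r [614.2 279.9  50.3] [0.4 0.4] | z 52 [615.3 278.9] [613.8 277.4]
f2l [571.9 335.7  46. ] [2.7 2.7] | z 52 [579.1 326.1] [570.8 332.6]
f2r [610.9 336.8  45. ] [0.5 0.5] | z 52 [616.2 330.6] [609.3 327.6]
bFR [ 490.7 -179.9   81.6] [2.5 2.5] | z 85 [ 492.3 -178.7] [ 490.7 -185.1]
bFL [ 613.4 -173.6   78. ] [2.4 2.4] | z 85 [ 617.9 -174. ] [ 611.9 -181.1]
bBL [605.9  58.6  84.4] [2.4 2.4] | z 85 [604.6  61.1] [605.7  54.7]
bBR [478.5  55.4  81. ] [0.1 0.1] | z 85 [482.4  52.8] [478.1  51.6]
bar [541.4  40.9  81.7] [0.6 0.6] | z 85 [544.   39.4] [540.9  37. ]
c1 [ 438.1 -418.8   11.2] [35.5 35.5] | z 15 [ 463.8 -451.9] [ 428.3 -383.6]
c2 [0. 0. 0.] 0 | z 15 [ 442.2 -366.9] [-273.9 1565.1]
c3 [ 597.1 -335.8   24.7] [6.9 6.9] | z 15 [ 585.7 -326.8] [ 599.9 -338.8]
c4 [ 615.3 -410.6   11.5] [0.9 0.9] | z 15 [ 618.5 -411.9] [ 614.4 -411. ]
```

Measured layout: the dowel nose is at about (445,244,40) pointing to -y, and the rest centre is at about (593,307). The box hole is at about (542,55,45) with box +x running along -y. The heights and sizes agree with the text. I'll go to a hover over the dowel with the fingers turned to close along x.

>>> step_arm([
  [[0.25,-0.325,0,0,0,-0.925,1],[0.25,-0.325,0,0,0,-0.925,1],[0.25,-0.325,0,0,0,-0.925,1],[0.25,-0.325,0,0,0,-0.925,1],[0.25,-0.325,0,0,0,-0.925,1]],
])

```text
t: 0.78
ee_pos: [260.6, 510.5, 404.8]
orientation: [1.001, 2.978, 0.0]
ft_force: [0.3, 0.1, 0.8]
width: 87.9
grasp_force: 0.0
```

>>> step_arm([
  [[0.25,-0.325,0,0,0,-0.925,1],[0.25,-0.325,0,0,0,-0.925,1],[0.25,-0.325,0,0,0,-0.925,1],[0.25,-0.325,0,0,0,-0.925,1],[0.25,-0.325,0,0,0,-0.925,1]],
])

```text
t: 1.4
ee_pos: [322.8, 429.5, 404.7]
orientation: [1.466, 2.779, 0.0]
ft_force: [-0.9, -0.2, -0.0]
width: 87.3
grasp_force: 0.0
```

>>> step_arm([
  [[0.25,-0.325,0,0,0,-0.925,1],[0.25,-0.325,0,0,0,-0.925,1],[0.25,-0.325,0,0,0,-0.925,1],[0.25,-0.325,0,0,0,-0.925,1],[0.25,-0.325,0,0,0,-0.925,1]],
])

```text
t: 2.02
ee_pos: [385.3, 348.2, 404.7]
orientation: [1.893, 2.507, 0.0]
ft_force: [0.3, 0.2, 0.1]
width: 87.6
grasp_force: 0.0
```

>>> step_arm([
  [[0.25,-0.325,0,0,0,-0.925,1],[0.25,-0.325,0,0,0,-0.925,1],[0.25,-0.325,0,0,0,-0.925,1],[0.25,-0.325,0,0,0,-0.925,1],[0.25,-0.325,0,0,0,-0.925,1]],
])

```text
t: 2.65
ee_pos: [447.7, 266.9, 404.7]
orientation: [2.272, 2.17, 0.0]
ft_force: [-0.4, 0.7, 0.5]
width: 87.4
grasp_force: 0.0
```

```bash
cat >> h.py <<'E'
from scipy.spatial.transform import Rotation as Ro
def st():
    o=readout.get_obs();R=Ro.from_rotvec(o['orientation']).as_matrix()
    g=np.array(o['ee_pos'])+163*R[:,2]
    print('t%.2f tcp'%o['t'],np.round(o['ee_pos'],1),'grasp',np.round(g,1),'psi %.2f'%np.degrees(np.arctan2(R[1,1],R[0,1])),'z',np.round(R[:,2],4),'w %.1f F'%o['width'],np.round(o['ft_force'],1),'gf %.1f'%o['grasp_force'],'q',np.round(o['qpos'],2)); return o
E
python3 - <<'E'
from h import *
st();d=snap('wrist','w1');E=np.array(d['extrinsics']);print(-E[:3,:3].T@E[:3,3],E[2,:3])
print(proj(d,np.array([446,267,40.]),1),proj(d,np.array([593,307,41.]),1))
E
```

```text
t2.65 tcp [447.7 266.9 404.7] grasp [447.7 266.9 241.7] psi -2.63 z [ 1.e-04  0.e+00 -1.e+00] w 87.4 F [-0.4  0.7  0.5] gf 0.0 q [ 0.51  0.27  1.86 -0.    1.01  0.56]
[450.74664584 349.46456386 384.68474087] [-0.01446252 -0.29619467 -0.95501809]
[315.85829665 224.82629866] [464.54053711 179.87898388]
```

View pics/w1.png

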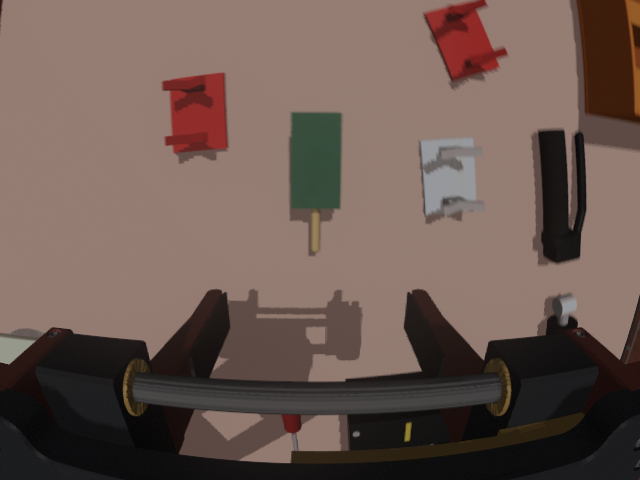

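This wrist view shows the dowel from its root (316,212) to its nose (316,252), with holder top corners (291,113), (342,113), (341,209), (290,208). The aluminium rest's base corners are (421,140), (474,139), (478,211), (427,214), and its fork tops run (440,153)-(482,150) and (443,207)-(484,205).

```bash
python3 - <<'E'
from h import *
np.set_printoptions(precision=1,suppress=True)
w=load('w1');s=load('scene0');d=load('side0')
for n,u,v,z in [('tip',316,252,40),('root',316,212,40),('h',291,113,57),('h',342,113,57),('h',341,209,57),('h',290,208,57),
('rT',421,140,5),('rR',474,139,5),('rB',478,211,5),('rL',427,214,5),('fb',440,153,52),('fb',482,150,52),('ff',443,207,52),('ff',484,205,52),('bar',408,432,85)]:
    print(n,atz(w,u,v,z,True))
print(tri((w,316,252,True),(s,354.2,203,0),(d,239.5,197,0)))
print(tri((w,341,209,True),(s,370,198,0),(d,246.2,180,0)))
print(tri((w,484,205,True),(s,401.3,224,0),(d,305.7,172.5,0)))
# dowel centreline by colour
im=cv2.imread('pics/w1.png').astype(int)
for v in range(212,252,4):
    r=im[v,300:332]; m=np.where((r[:,2]-r[:,0]>45)&(r[:,1]-r[:,0]>20))[0]+300
    if len(m): print(v,m.min(),m.max(),atz(w,m.mean(),v,40,True)[:2])
E
```

```text
tip [444.9 239.8  40. ]
root [446.7 279.5  40. ]
h [429.4 372.2  57. ]
h [473.5 370.2  57. ]
h [469.5 284.7  57. ]
h [423.8 287.7  57. ]
rT [558.3 344.8   5. ]
rR [618.7 347.1   5. ]
rB [625.8 267.8   5. ]
rL [565.2 265.8   5. ]
fb [563.2 333.5  52. ]
fb [606.5 337.2  52. ]
ff [567.  282.5  52. ]
ff [610.5 283.8  52. ]
bar [539.7  35.1  85. ]
(array([445.6, 241.8,  41.1]), [1.6337147878286808, 2.1690880772533836, 1.018467227319902])
(array([469.3, 284.7,  53.9]), [0.735192611727047, 1.2710035340682948, 1.1719292937211616])
(array([613.3, 282.4,  48. ]), [0.9703987134476698, 0.9939973095529371, 1.5401134671528398])
212 313 317 [445.8 279.5]
216 312 319 [446.1 275.6]
220 311 319 [445.4 271.8]
224 311 319 [445.2 267.8]
228 311 319 [445.  263.9]
232 311 318 [444.4 260. ]
236 311 318 [444.2 256. ]
240 311 318 [444. 252.]
244 311 318 [443.8 248. ]
248 311 318 [443.6 244. ]
```

>>> step_arm([
  [[-0.05,-0.09,-1,0,0,-0.14,0.6],[0,0,-1,0,0,0,0.6],[0,0,-1,0,0,0,0.6],[0,0,-0.7,0,0,0,0.6],[0,0,-0.335,0,0,0,0.6]],
])

```text
t: 3.32
ee_pos: [444.1, 263.2, 201.2]
orientation: [-2.278, -2.163, 0.004]
ft_force: [-0.0, 0.7, -0.1]
width: 52.6
grasp_force: 0.0
```

>>> step_arm([
  [[0,0,0,0,0,0,0],[0,0,0,0,0,0,0],[0,0,0,0,0,0,0],[0,0,0,0,0,0,0],[0,0,0,0,0,0,0]],
])

```text
t: 3.95
ee_pos: [444.7, 263.7, 203.4]
orientation: [2.277, 2.164, 0.001]
ft_force: [0.7, -0.3, 1.4]
width: 8.3
grasp_force: 30.0
```

```bash
python3 -c "
from h import *
st()"
```

```text
t3.95 tcp [444.7 263.7 203.4] grasp [444.8 263.8  40.4] psi -2.94 z [ 8.e-04  5.e-04 -1.e+00] w 8.3 F [ 0.7 -0.3  1.4] gf 30.0 q [ 0.51  0.59  1.97 -0.    0.58  0.56]
```

>>> step_arm([
  [[-0.018,-0.34,0,0,0,0,0],[-0.018,-0.34,0,0,0,0,0],[-0.018,-0.34,0,0,0,0,0],[-0.018,-0.34,0,0,0,0,0],[-0.018,-0.34,0,0,0,0,0]],
])

```text
t: 4.58
ee_pos: [439.8, 177.2, 202.8]
orientation: [-2.278, -2.163, 0.001]
ft_force: [0.0, 0.1, -0.6]
width: 8.1
grasp_force: 30.0
```

>>> step_arm([
  [[0,0,0.3,0,0,0,0],[0,0,0.5,0,0,0,0],[0,0,0.5,0,0,0,0],[0,0,0.2,0,0,0,0],[0,0,0,0,0,0,0]],
])

```text
t: 5.2
ee_pos: [440.2, 178.9, 278.8]
orientation: [2.277, 2.164, 0.003]
ft_force: [0.4, 0.8, -0.2]
width: 8.3
grasp_force: 30.0
```

>>> step_arm([
  [[0.6,0.27,0,0,0,0.38,0],[0.7,0.3,0,0,0,0.38,0],[0.7,0.3,0,0,0,0.38,0],[0.7,0.3,0,0,0,0.38,0],[0.45,0.19,0,0,0,0.38,0]],
])

```text
t: 5.82
ee_pos: [598.7, 247.3, 276.5]
orientation: [-2.128, -2.311, 0.002]
ft_force: [0.2, -0.3, -0.4]
width: 8.3
grasp_force: 30.0
```

```bash
python3 - <<'E'
from h import *
st();w=snap('wrist','w2')
a=cv2.imread('pics/w2.png');b=(snap('side','s2'),cv2.imread('pics/s2.png'))[1]
m=np.zeros((600,800,3),np.uint8)
m[:,:400]=cv2.resize(a[100:325,240:390],(400,600),interpolation=cv2.INTER_CUBIC)
m[:,400:]=cv2.resize(b[130:235,255:325],(400,600),interpolation=cv2.INTER_CUBIC)
cv2.imwrite('pics/m2.png',m)
E
```

```text
t5.83 tcp [598.7 247.3 276.5] grasp [598.5 247.2 113.5] psi 4.72 z [-1.e-03 -4.e-04 -1.e+00] w 8.3 F [ 0.2 -0.3 -0.4] gf 30.0 q [0.37 0.61 1.65 0.   0.88 0.29]
```

View pics/m2.png

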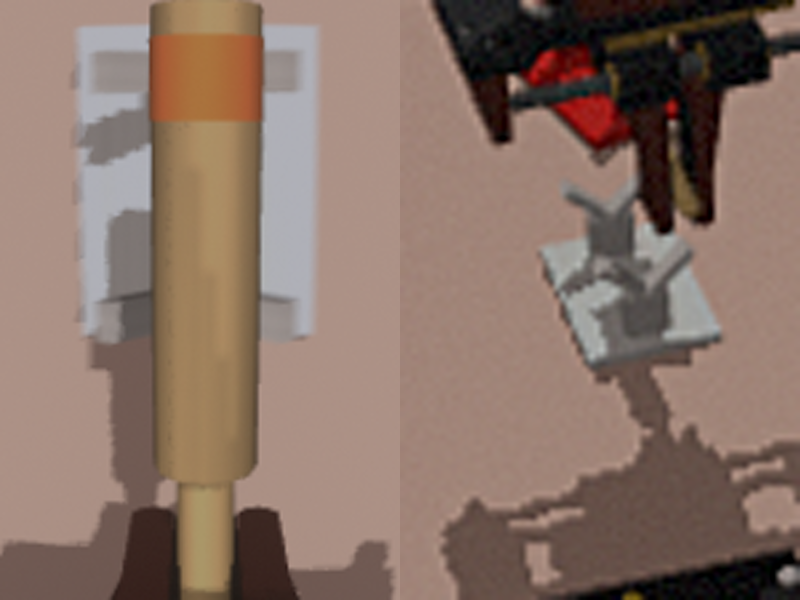

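The wrist crop shows the dowel level and in line with the rest. Its shoulder is at crop (205,480), the handle's back end is at the top edge, and the base corners are (78,27), (318,27), (313,335), (83,335). I'll compute the offset from these.

```bash
python3 - <<'E'
from h import *
np.set_printoptions(precision=1,suppress=True)
w=load('w2');c=lambda u,v:(240+u*.375,100+v*.375)
sh=atz(w,*c(206,478),113,True);bk=atz(w,*c(206,2),113,True);rg=atz(w,*c(206,78),113,True)
print('shoulder',sh,'back',bk)
C=[atz(w,*c(*p),5,True) for p in((78,27),(318,27),(313,335),(83,335))];print(np.array(C),np.mean(C,0))
F=[atz(w,*c(*p),52,True) for p in((92,72),(303,72),(98,315),(300,315))];print(np.array(F),np.mean(F,0))
E
```

```text
shoulder [595.9 272.2 113. ] back [590.  343.7 113. ]
[[557.8 345.9   5. ]
 [617.5 350.7   5. ]
 [624.1 271.3   5. ]
 [564.  266.4   5. ]] [590.9 308.5   5. ]
[[567.6 333.7  52. ]
 [610.4 337.1  52. ]
 [572.1 282.8  52. ]
 [614.7 286.3  52. ]] [591.2 310.   52. ]
```

>>> step_arm([
  [[-0.03,0.03,-0.3,0,0,0,0],[0,0,-0.45,0,0,0,0],[0,0,-0.4,0,0,0,0],[0,0,-0.21,0,0,0,0],[0,0,-0.1,0,0,0,0]],
])

```text
t: 6.55
ee_pos: [595.7, 247.9, 204.1]
orientation: [-2.129, -2.31, 0.002]
ft_force: [-2.5, -4.3, 6.9]
width: 8.4
grasp_force: 30.0
```

>>> step_arm([
  [[0,0,0,0,0,0,0],[0,0,0,0,0,0,0],[0,0,0,0,0,0,0.15],[0,0,0,0,0,0,0.35],[0,0,0,0,0,0,0.35]],
])

```text
t: 7.18
ee_pos: [596.3, 248.2, 205.2]
orientation: [2.129, 2.31, 0.001]
ft_force: [-0.5, 0.4, 0.5]
width: 28.9
grasp_force: 0.0
```

```bash
python3 - <<'E'
from h import *
st();snap('wrist','w3');snap('side','s3');snap('scene','c3')
a=cv2.imread('pics/w3.png');b=cv2.imread('pics/s3.png');c=cv2.imread('pics/c3.png')
m=np.zeros((600,800,3),np.uint8)
m[:,:400]=cv2.resize(a[60:300,240:400],(400,600),interpolation=cv2.INTER_CUBIC)
m[:300,400:]=cv2.resize(b[140:215,250:350],(400,300),interpolation=cv2.INTER_CUBIC)
m[300:,400:]=cv2.resize(c[180:255,350:450],(400,300),interpolation=cv2.INTER_CUBIC)
cv2.imwrite('pics/m3.png',m)
E
```

```text
t7.17 tcp [596.3 248.2 205.2] grasp [596.4 248.3  42.2] psi 4.66 z [ 9.e-04  4.e-04 -1.e+00] w 28.9 F [-0.5  0.4  0.5] gf 0.0 q [0.38 0.71 1.67 0.   0.76 0.29]
```

View pics/m3.png

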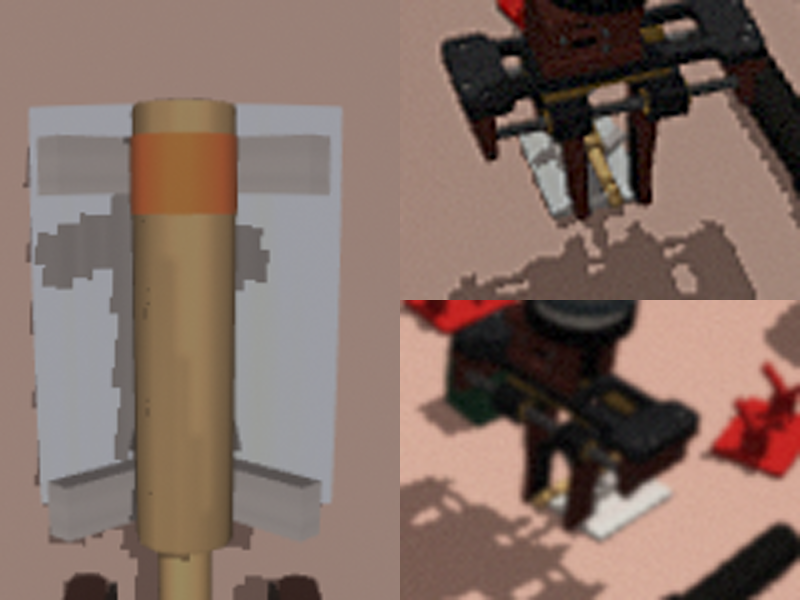

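The dowel is lying in both Vs, clear of the opened fingers. Its back end is at crop (184,102) and its shoulder at (186,548).

```bash
python3 - <<'E'
from h import *
np.set_printoptions(precision=1,suppress=True)
w=load('w3');c=lambda u,v:(240+u*.4,60+v*.4)
for n,p,z in(('back',(184,102),45),('sh',(186,548),41),('base',(28,107),5),('base',(342,107),5),('base',(332,503),5),('base',(42,503),5),('fb',(38,192),52),('fb',(330,192),52),('ff',(48,482),52),('ff',(321,482),52)):print(n,atz(w,*c(*p),z,True))
E
```

```text
back [586.8 344.4  45. ]
sh [592.8 272.9  41. ]
base [556.4 345.7   5. ]
base [616.4 350.4   5. ]
base [623.  270.8   5. ]
base [563.2 266.    5. ]
fb [567.2 329.5  52. ]
fb [608.6 332.8  52. ]
ff [570.8 286.3  52. ]
ff [612.  289.6  52. ]
```

>>> step_arm([
  [[0,0,0.3,0,0,0,0.5],[0,0,0.6,0,0,0,0.5],[0,0,0.7,0,0,0,0.5],[-0.05,0.6,0,0,0,0,0.5],[-0.06,0.6,0,0,0,0,0.5]],
])

```text
t: 7.95
ee_pos: [590.9, 308.6, 287.0]
orientation: [2.13, 2.308, 0.004]
ft_force: [0.3, -0.8, 0.5]
width: 44.2
grasp_force: 0.0
```

>>> step_arm([
  [[0,0,0,0,0,0,0.5],[0,0,-0.5,0,0,0,0.5],[0,0,-0.5,0,0,0,0.5],[0,0,-0.4,0,0,0,0.5],[0,0,-0.2,0,0,0,0.5]],
])

```text
t: 8.57
ee_pos: [590.4, 307.4, 203.9]
orientation: [-2.13, -2.309, 0.002]
ft_force: [0.4, -0.5, 1.0]
width: 44.0
grasp_force: 0.0
```

>>> step_arm([
  [[0,0,0,0,0,0,0.5],[0,0,0,0,0,0,0],[0,0,0,0,0,0,0],[0,0,0,0,0,0,0],[0,0,0,0,0,0,0]],
])

```text
t: 9.2
ee_pos: [590.4, 308.2, 205.4]
orientation: [-2.129, -2.31, 0.0]
ft_force: [-3.3, -0.1, 3.7]
width: 15.5
grasp_force: 30.0
```

```bash
python3 -c "
from h import *
st()"
```

```text
t9.20 tcp [590.4 308.2 205.4] grasp [590.3 308.2  42.4] psi 4.66 z [-3.e-04  1.e-04 -1.e+00] w 15.5 F [-3.3 -0.1  3.7] gf 30.0 q [0.46 0.73 1.62 0.   0.79 0.38]
```

>>> step_arm([
  [[0,0,0.3,0,0,0,0],[0,0,0.7,0,0,0,0],[0,0,1,0,0,-0.18,0],[0.1,-0.6,1,0,0,-0.18,0],[0.3,-0.6,1,0,0,-0.18,0]],
])

```text
t: 9.82
ee_pos: [610.1, 247.7, 407.5]
orientation: [2.171, 2.27, 0.001]
ft_force: [0.6, -0.1, -0.3]
width: 15.1
grasp_force: 30.0
```

>>> step_arm([
  [[0.4,-0.6,0,0,0,0,0],[0,-0.5,0,0,0,0,0],[0,0,0,0,0,0,0],[0,0,0,0,0,0,0],[0,0,0,0,0,0,0]],
])

```text
t: 10.45
ee_pos: [630.1, 194.0, 404.4]
orientation: [-2.171, -2.27, 0.001]
ft_force: [0.2, -0.0, 0.1]
width: 15.3
grasp_force: 30.0
```

```bash
python3 - <<'E'
from h import *
st();w=snap('wrist','w4')
for p in((542,55,45),(542,40,85),(479,54,85),(606,57,85)): print(proj(w,np.array(p,float),1))
a=cv2.imread('pics/w4.png');cv2.imwrite('pics/w4b.png',cv2.resize(a[230:450,120:420],(800,587),interpolation=cv2.INTER_CUBIC))
E
```

```text
t10.45 tcp [630.1 194.  404.4] grasp [629.9 194.  241.4] psi 2.57 z [-9.e-04 -1.e-04 -1.e+00] w 15.3 F [ 0.2 -0.   0.1] gf 30.0 q [0.28 0.47 1.55 0.   1.12 0.24]
[231.46791938 347.55309993]
[224.7423053 380.1806218]
[165.623819   362.91205846]
[287.13398602 371.43321898]
```

View pics/w4b.png

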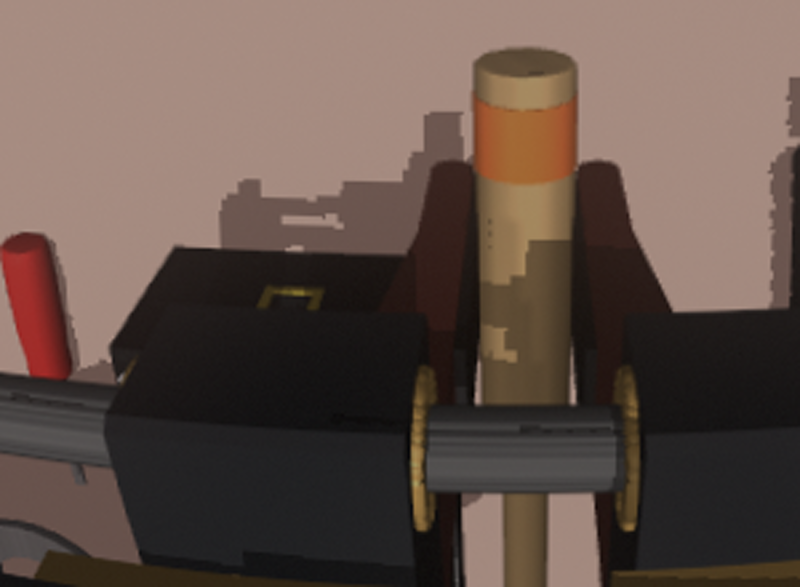

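The crop shows the yellow frame half hidden by the gripper: its lower edge runs (262,291)-(322,291), close to the prediction (296,312). I'll back off 70 mm and find the yellow frame by colour.

>>> step_arm([
  [[0,0.6,0,0,0,0,0],[0,0.6,0,0,0,0,0],[0,0.2,0,0,0,0,0],[0,0,0,0,0,0,0],[0,0,0,0,0,0,0]],
])

```text
t: 11.12
ee_pos: [630.5, 262.5, 404.8]
orientation: [2.173, 2.269, -0.001]
ft_force: [-0.1, 0.4, -0.6]
width: 15.2
grasp_force: 30.0
```

```bash
cat > fr.py <<'E'
from h import *
import sys
np.set_printoptions(precision=1,suppress=True)
st();w=snap('wrist',sys.argv[1])
c0=proj(w,np.array([542,55,45.]),1);print('pred',c0)
a=cv2.imread(f'pics/{sys.argv[1]}.png');h=cv2.cvtColor(a,cv2.COLOR_BGR2HSV)
m=cv2.inRange(h,(18,90,50),(40,255,255))
n,l,s,c=cv2.connectedComponentsWithStats(m)
for i in range(1,n):
    if s[i,4]>8: print(s[i],c[i],atz(w,*c[i],45,True) )
u,v=c0.astype(int);g=m[v-16:v+17,u-24:u+25]
for r in g: print(''.join('#' if x else '.' for x in r))
print('origin',u-24,v-16)
E
python3 fr.py w5
```

```text
t11.12 tcp [630.5 262.5 404.8] grasp [630.4 262.4 241.8] psi 2.49 z [-0. -0. -1.] w 15.2 F [-0.1  0.4 -0.6] gf 30.0 q [ 0.4  0.5  1.5 -0.   1.1  0.3]
pred [235.2 395.1]
[314 259  10  11  84] [317.8 263.7] [632.3 224.9  45. ]
[314 300   9  26 127] [318.3 310.1] [634.9 174.8  45. ]
[274 367   9  62 339] [277.4 399. ] [592.3  53.8  45. ]
[351 368   9  61 305] [355.8 400.2] [684.4  55.8  45. ]
[135 437  19  13  98] [145. 443.] [397.9 -60.6  45. ]
[416 436  53  20 425] [444.2 445.8] [816.9 -34.2  45. ]
[153 439  27  12  98] [162.6 444.2] [427.  -55.7  45. ]
[ 267  442  135   21 1142] [340.9 453.8] [674.6 -41.9  45. ]
[404 442  11   7  27] [408.5 445.2] [764.  -27.5  45. ]
[167 445   5   8  14] [169.4 449.2] [435.8 -64.4  45. ]
[179 444   4   7  11] [180.7 446.8] [454.8 -54.7  45. ]
[187 445   6   4   9] [188.9 446.2] [467.6 -50.5  45. ]
[257 451  11  10  39] [262.6 454.6] [570.7 -50.4  45. ]
[402 450   6   7  13] [405.2 453.2] [762.6 -44.2  45. ]
[420 452   5   6  11] [421.6 454.8] [787.4 -49.9  45. ]
[386 454  11   6  25] [390.7 457. ] [743.4 -50.8  45. ]
................................
[... 932 characters left out ...]
...................................
.................................................
.................................................
.................................................
.................................................
.................................................
.................................................
.................................................
.................................................
.................................................
.................................................
.................................................
.................................................
.................................................
origin 211 379
```

>>> step_arm([
  [[0,-0.7,0,0,0,0,0],[0,-0.7,0,0,0,0,0],[0,-0.7,0,0,0,0,0],[0,-0.3,0,0,0,0,0],[0,0,0,0,0,0,0]],
])

```text
t: 11.8
ee_pos: [630.7, 142.1, 405.1]
orientation: [-2.175, -2.267, -0.001]
ft_force: [0.0, 1.0, -0.8]
width: 15.3
grasp_force: 30.0
```

```bash
sed -i 's/>8: print/>8 and abs(c[i]-c0).max()<60: print/' fr.py; python3 fr.py w6
```

```text
t11.80 tcp [630.7 142.1 405.1] grasp [630.7 142.2 242.1] psi 2.38 z [ 0.  0. -1.] w 15.3 F [ 0.   1.  -0.8] gf 30.0 q [0.2 0.5 1.6 0.  1.1 0.2]
pred [228.3 305.3]
[210 295  29  13 233] [224.6 300.8] [538.4  59.9  45. ]
[213 326   9  20 142] [217.  335.5] [527.2  17.3  45. ]
.................................................
.................................................
.................................................
.................................................
.................................................
.................................................
............######################...............
...........########################..............
...........########################..............
..........#########################..............
.........#####...............#####...............
.........#####...............#####...............
........#####................####................
........#####...............#####................
.......######...............####.................
......##########################.................
......##########################.................
.......########################..................
..................#############..................
.................................................
.................................................
.................................................
.................................................
.................................................
.................................................
.................................................
.................................................
.................................................
.................................................
.................................................
.................................................
.................................................
.................................................
origin 204 289
```

```bash
python3 - <<'E'
from h import *
np.set_printoptions(precision=2,suppress=True)
w=load('w6');q=load('w4')
H=atz(w,225.,301.2,45,True);print('hole',H)
print('hole bot/top',atz(w,225.4,298.5,37.5,True),atz(w,224.4,303.5,52.5,True))
print('bar',atz(w,217,335.5,85,True), 'ends',atz(w,219.5,326,85,True),atz(w,214.5,345,85,True))
print('wall foot w4',atz(q,185.6,323,0,True),atz(q,270,326,0,True))
a=cv2.imread('pics/w6.png').max(2)
for u in (180,200,240,256,262):
    col=a[255:345,u].astype(int); print(u,col[::3])
# foot edge
P=[]
for u in range(165,262,6):
    col=a[240:330,u].astype(int); i=np.where(col<70)[0]
    if len(i): P.append(atz(w,u,240+i[0],0,True)[:2])
print(np.array(P))
# nose of dowel prediction
E
```

```text
hole [538.74  59.44  45.  ]
hole bot/top [537.41  58.98  37.5 ] [539.9   60.45  52.5 ]
bar [538.81  41.69  85.  ] ends [542.09  52.43  85.  ] [535.37  30.57  85.  ]
wall foot w4 [474.    55.57  -0.  ] [579.55  60.02   0.  ]
180 [170 171 170 170 170 170 169 170 170 169  46  41  41  40  39  37  37  37
  35  34  34  39  39  38  37  35  35  36  34  34]
200 [170 170 170 170 170 169 169 169 169 169  40  40  39  38  37  36  34  32
  31  30  28  28  30  28  29  28  26  25  26  24]
240 [170 170 170 169 169 169 169 169 169 169  70  38  36  35  34  33  32  31
  28  27  25  26  32  25  25  24  22  20  20  20]
256 [169 170 169 170 170 170 169 169 169 169  88  37  36  35  33  32  30  29
  27  26  24  25  24  25  25  24  22  21  21  22]
262 [170 171 170 169 169 170 169 169 169 168 105  38  37  35  34  32  31  30
  27  28  26  24  26  26  24  23  23  21  21  20]
[[450.02  30.78]
 [459.24  40.84]
 [468.15  50.61]
 [476.41  56.29]
 [484.06  56.78]
 [491.62  57.26]
 [499.    56.46]
 [506.41  56.92]
 [513.74  57.36]
 [520.99  57.79]
 [528.19  58.21]
 [535.32  58.62]
 [542.4   59.02]
 [549.39  58.17]
 [556.38  58.55]
 [563.32  58.92]
 [570.23  59.28]]
```

The frame in the wrist view puts the hole at about (539-540, 58.5, 45), with the box turned about 2.3°. I'll bring the nose to about 16 mm in front of it at hole height, then compare it with the yellow bar in the fixed cameras.

>>> step_arm([
  [[-0.7,0.16,0,0,0,0,0],[-0.7,0.2,0,0,0,0,0],[-0.5,0,-0.6,0,0,0,0],[0,0,-0.9,0,0,0,0],[0,0,-0.9,0,0,0,0]],
])

```text
t: 12.48
ee_pos: [535.4, 162.6, 284.4]
orientation: [2.17, 2.271, 0.003]
ft_force: [0.4, 0.6, -0.1]
width: 15.0
grasp_force: 30.0
```

>>> step_arm([
  [[0,0,-0.8,0,0,0,0],[0,0,-0.5,0,0,0,0],[0,0,-0.216,0,0,0,0],[0,0,0,0,0,0,0],[0,0,0,0,0,0,0]],
])

```text
t: 13.1
ee_pos: [536.0, 161.5, 210.2]
orientation: [2.171, 2.269, 0.002]
ft_force: [-0.2, 0.2, 0.5]
width: 15.1
grasp_force: 30.0
```

```bash
python3 - <<'E'
from h import *
np.set_printoptions(precision=1,suppress=True)
o=st();a=snap('scene','c7');b=snap('side','s7')
T=np.array(o['ee_pos'])
for k in(35,85):
    p=np.array([T[0]+.041*k,T[1]-k,45.]);print(k,p,proj(a,p),proj(b,p))
A=cv2.imread('pics/c7.png');B=cv2.imread('pics/s7.png')
m=np.zeros((600,800,3),np.uint8)
m[:,:400]=cv2.resize(A[180:270,300:360],(400,600),interpolation=cv2.INTER_CUBIC)
m[:,400:]=cv2.resize(B[185:275,265:325],(400,600),interpolation=cv2.INTER_CUBIC)
cv2.imwrite('pics/m7.png',m)
E
```

```text
t13.10 tcp [536.  161.5 210.2] grasp [536.3 161.6  47.2] psi 2.52 z [ 0.  0. -1.] w 15.1 F [-0.2  0.2  0.5] gf 30.0 q [0.3 0.6 1.9 0.  0.7 0.2]
35 [537.5 126.5  45. ] [342.6 231.9] [287.5 222.9]
85 [539.5  76.5  45. ] [328.9 239.2] [292.9 238.5]
```

View pics/m7.png

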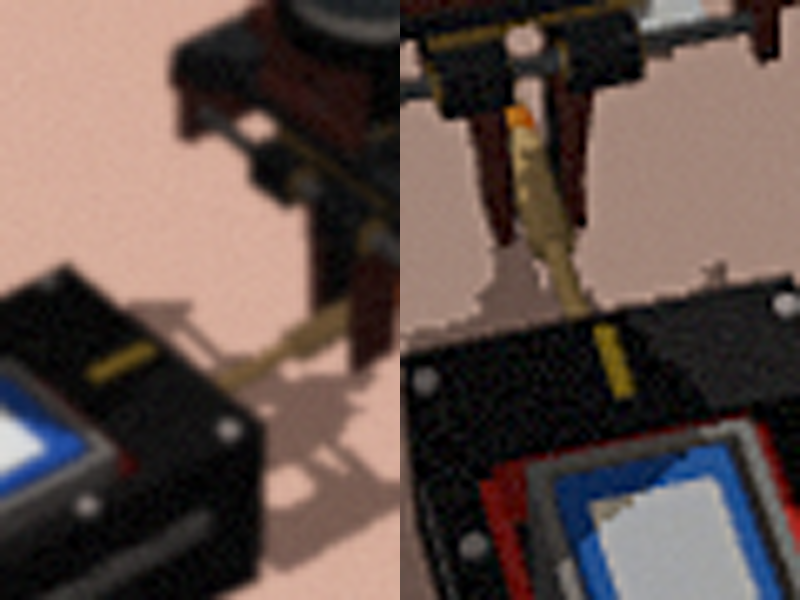

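The crops show the nose just short of the wall. Side view: thin end (553,245)→(577,315), bar (604,325)→(623,398). Scene view: bar (90,375)→(155,350). I'll work out the bar relative to the dowel with the camera bias removed.

```bash
python3 - <<'E'
from h import *
np.set_printoptions(precision=1,suppress=True)
a=load('c7');b=load('s7')
def cen(f,x0,y0,x1,y1):
    h=cv2.cvtColor(cv2.imread(f'pics/{f}.png'),cv2.COLOR_BGR2HSV);m=cv2.inRange(h,(20,120,60),(38,255,255))[y0:y1,x0:x1]
    v,u=np.nonzero(m);print(f,len(u),u.min()+x0,u.max()+x0,v.min()+y0,v.max()+y0);return u.mean()+x0,v.mean()+y0
cs=cen('s7',290,232,302,248);cc=cen('c7',310,228,326,240)
print(cs,cc)
for n,d,p,bs in(('side',b,cs,(.85,0)),('scene',a,cc,(0,1.05))):
    print(n,atz(d,*p,85.5),atz(d,p[0]-bs[0],p[1]-bs[1],85.5))
print(tri((a,cc[0],cc[1]-1.05,0),(b,cs[0]-.85,cs[1],0)))
for n,f in(('s7',(282,218,296,234)),('c7',(328,226,348,242))):
    im=cv2.imread(f'pics/{n}.png').astype(int);x0,y0,x1,y1=f
    r=im[y0:y1,x0:x1];m=(r[:,:,2]-r[:,:,0]>28)&(r[:,:,1]-r[:,:,0]>16)
    for i,row in enumerate(m):print(y0+i,''.join('#' if x else '.' for x in row))
E
```

```text
s7 35 294 299 234 244
c7 21 314 322 231 236
(np.float64(296.6), np.float64(238.8)) (np.float64(317.8095238095238), np.float64(233.61904761904762))
side [540.9  36.9  85.5] [539.1  37.3  85.5]
scene [540.3  38.1  85.5] [536.8  40.6  85.5]
(array([538.9,  38.3,  86.5]), [1.4162964646897556, 1.4162964646897698])
218 .#######......
219 ..#######.....
220 ..#######.....
221 ..#######.....
222 ...######.....
223 ...#####......
224 .....####.....
225 .....####.....
226 ......####....
227 ......####....
228 ......####....
229 .......###....
230 .......####...
231 .......####...
232 ........##....
233 .............#
226 ..###..###..####.#..
227 ..###.#.########.###
228 ..#####.####.#######
229 ...####..#..########
230 ...#..#.###.########
231 #....#..############
232 .....##.#.##########
233 .........###########
234 ........############
235 .....########..####.
236 .....#######........
237 .....####...........
238 ......##............
239 ....................
240 ....................
241 ....................
```

>>> step_arm([
  [[-0.03,0,0,0,0,0,0],[0,0,0,0,0,0,0],[0.008,-0.2,0,0,0,0,0],[0.008,-0.2,0,0,0,0,0],[0.006,-0.14,0,0,0,0,0]],
])

```text
t: 13.82
ee_pos: [535.2, 133.1, 209.1]
orientation: [-2.173, -2.268, 0.0]
ft_force: [-0.1, -0.1, -1.1]
width: 15.2
grasp_force: 30.0
```

>>> step_arm([
  [[0.002,-0.05,0,0,0,0,0],[0,0,0,0,0,0,0],[0,0,0,0,0,0,0],[0,0,0,0,0,0,0],[0,0,0,0,0,0,0]],
])

```text
t: 14.45
ee_pos: [535.2, 131.8, 209.1]
orientation: [-2.172, -2.27, -0.0]
ft_force: [0.3, -0.0, -0.4]
width: 15.3
grasp_force: 30.0
```

```bash
python3 -c "
from h import *
o=st();print(o['moment'])"
```

```text
t14.45 tcp [535.2 131.8 209.1] grasp [535.2 131.8  46.1] psi 2.52 z [-0.  0. -1.] w 15.3 F [ 0.3 -0.  -0.4] gf 30.0 q [0.22 0.61 1.89 0.   0.64 0.18]
[-0.0663191   0.10800839 -0.06546539]
```

No contact force with the nose about 10 mm past the wall, so it is in the hole. I'll push on in small steps.

>>> step_arm([
  [[0.006,-0.14,0,0,0,0,0],[0.004,-0.1,0,0,0,0,0],[0.003,-0.08,0,0,0,0,0],[0.002,-0.04,0,0,0,0,0],[0,0,0,0,0,0,0]],
])

```text
t: 15.08
ee_pos: [536.1, 114.0, 209.2]
orientation: [-2.173, -2.268, -0.002]
ft_force: [-1.5, 8.8, -0.5]
width: 15.5
grasp_force: 30.0
```

>>> step_arm([
  [[0.002,-0.04,0,0,0,0,0],[0.002,-0.04,0,0,0,0,0],[0.002,-0.04,0,0,0,0,0],[0,0,0,0,0,0,0],[0,0,0,0,0,0,0]],
])

```text
t: 15.7
ee_pos: [536.3, 108.3, 209.2]
orientation: [-2.173, -2.268, -0.002]
ft_force: [-1.3, 8.5, 0.1]
width: 15.6
grasp_force: 30.0
```

```bash
python3 -c "
from h import *
o=st();print(o['moment'])"
```

```text
t15.70 tcp [536.3 108.3 209.2] grasp [536.4 108.5  46.2] psi 2.45 z [ 3.0e-04  1.5e-03 -1.0e+00] w 15.6 F [-1.3  8.5  0.1] gf 30.0 q [0.18 0.61 1.9  0.   0.63 0.13]
[ 1.32700299  0.24751423 -0.06644225]
```

>>> step_arm([
  [[0.002,-0.04,0,0,0,0,0],[0.002,-0.03,0,0,0,0,0],[0,0,0,0,0,0,0],[0,0,0,0,0,0,0],[0,0,0,0,0,0,0]],
])

```text
t: 16.32
ee_pos: [536.5, 104.5, 209.2]
orientation: [-2.173, -2.268, -0.001]
ft_force: [-1.3, 5.8, 0.6]
width: 15.0
grasp_force: 30.0
```

```bash
cat > pk.py <<'E'
from h import *
import sys
st();f=sys.argv[1];b=snap('side',f)
h=cv2.cvtColor(cv2.imread(f'pics/{f}.png'),cv2.COLOR_BGR2HSV)[230:330,260:370]
for n,lo,hi in(('blue',(105,120,60),(125,255,255)),('white',(80,0,120),(130,90,255))):
    m=cv2.inRange(h,lo,hi);m=cv2.morphologyEx(m,cv2.MORPH_OPEN,np.ones((2,2)))
    k,l,s,c=cv2.connectedComponentsWithStats(m);i=1+s[1:,4].argmax();print(n,s[i]+[260,230,0,0,0],c[i]+[260,230])
E
python3 pk.py s8; python3 - <<'E'
import shutil
E
```

```text
t16.32 tcp [536.5 104.5 209.2] grasp [536.5 104.7  46.2] psi 2.46 z [ 1.0e-04  1.1e-03 -1.0e+00] w 15.0 F [-1.3  5.8  0.6] gf 30.0 q [0.17 0.61 1.9  0.   0.63 0.13]
blue [289 240  43  68 993] [312.23564955 279.56092649]
white [302 265  19  12 117] [309.7008547  271.20512821]
```

```bash
python3 - <<'E'
from h import *
for f in('side0','s7','s8'):
    h=cv2.cvtColor(cv2.imread(f'pics/{f}.png'),cv2.COLOR_BGR2HSV)[200:330,260:370]
    m=cv2.inRange(h,(105,120,60),(125,255,255));y=cv2.inRange(h,(20,120,90),(35,255,255));r=cv2.inRange(h,(0,150,120),(6,255,255))
    for x in(m,y,r):
        v,u=np.nonzero(x);print(f,len(u),u.mean()+260,v.mean()+200,u.min()+260,v.min()+200,v.max()+200)
d=load('s8')
import itertools
for z in(80,118):print(z,[proj(d,np.array([x,y,z],float)).round(0).tolist() for x,y in((515,0),(571,3),(577,-127),(521,-130))])
E
```

```text
side0 543 307.43462246777165 277.2173112338858 288 251 306
side0 101 308.1089108910891 274.2871287128713 294 234 297
side0 707 316.9193776520509 305.79915134370583 281 261 329
s7 551 307.58620689655174 277.2976406533575 288 251 306
s7 93 308.6236559139785 276.5376344086021 283 215 297
s7 689 318.68650217706823 307.6719883889695 286 261 329
s8 1001 311.16383616383615 278.57542457542456 287 239 306
s8 88 309.6363636363636 270.7386363636364 274 209 285
s8 604 322.3096026490066 310.70529801324506 293 261 329
80 [[288.0, 256.0], [314.0, 250.0], [333.0, 298.0], [305.0, 305.0]]
118 [[287.0, 243.0], [314.0, 237.0], [333.0, 286.0], [304.0, 293.0]]
```

The pack's blue top rose from row 251 to row 239, and 12-13 px was predicted for 38 mm, so the pack has popped up. I'll hold, retract and lay the dowel back.

>>> step_arm([
  [[0,0,0,0,0,0,0],[0,0,0,0,0,0,0],[0,0,0,0,0,0,0],[-0.004,0.1,0,0,0,0,0],[-0.008,0.2,0,0,0,0,0]],
])

```text
t: 17.0
ee_pos: [535.9, 119.1, 209.1]
orientation: [2.173, 2.269, -0.0]
ft_force: [-0.5, 0.4, -0.7]
width: 15.2
grasp_force: 30.0
```

>>> step_arm([
  [[-0.016,0.4,0,0,0,0,0],[-0.016,0.4,0,0,0,0,0],[-0.006,0.2,0,0,0,0,0],[0,0,0.5,0,0,0,0],[0,0,0.7,0,0,0,0]],
])

```text
t: 17.62
ee_pos: [533.4, 169.7, 268.9]
orientation: [-2.17, -2.27, 0.004]
ft_force: [1.4, 0.2, -0.6]
width: 15.1
grasp_force: 30.0
```

>>> step_arm([
  [[0.2,0.4,0,0,0,0.11,0],[0.25,0.7,0,0,0,0.11,0],[0.25,0.7,0,0,0,0.11,0],[0.25,0.7,0,0,0,0.11,0],[0.18,0.32,0,0,0,0.11,0]],
])

```text
t: 18.25
ee_pos: [590.6, 312.7, 267.9]
orientation: [-2.125, -2.313, 0.001]
ft_force: [0.1, -0.1, -0.9]
width: 15.3
grasp_force: 30.0
```

```bash
python3 - <<'E'
from h import *
st();w=snap('wrist','w9')
im=cv2.imread('pics/w9.png').astype(int)
# handle extents along central column
for v in list(range(70,110,3))+list(range(262,300,3)):
    r=im[v,290:345];m=(r[:,2]-r[:,0]>35);u=np.nonzero(m)[0]
    print(v,(u.min()+290,u.max()+290) if len(u) else None,end=' ')
E
```

```text
t18.25 tcp [590.6 312.7 267.9] grasp [590.6 312.7 104.9] psi 4.85 z [-5.e-04 -1.e-04 -1.e+00] w 15.3 F [ 0.1 -0.1 -0.9] gf 30.0 q [0.47 0.65 1.6  0.   0.89 0.38]
70 (np.int64(290), np.int64(344)) 73 (np.int64(290), np.int64(344)) 76 (np.int64(290), np.int64(344)) 79 (np.int64(290), np.int64(344)) 82 (np.int64(290), np.int64(344)) 85 (np.int64(290), np.int64(344)) 88 (np.int64(290), np.int64(344)) 91 (np.int64(290), np.int64(344)) 94 (np.int64(290), np.int64(344)) 97 (np.int64(290), np.int64(344)) 100 (np.int64(290), np.int64(344)) 103 (np.int64(290), np.int64(344)) 106 (np.int64(290), np.int64(344)) 109 (np.int64(290), np.int64(344)) 262 (np.int64(299), np.int64(335)) 265 (np.int64(297), np.int64(335)) 268 (np.int64(297), np.int64(335)) 271 (np.int64(297), np.int64(335)) 274 (np.int64(297), np.int64(335)) 277 (np.int64(297), np.int64(335)) 280 (np.int64(297), np.int64(335)) 283 (np.int64(297), np.int64(335)) 286 (np.int64(298), np.int64(335)) 289 (np.int64(298), np.int64(335)) 292 (np.int64(297), np.int64(335)) 295 (np.int64(299), np.int64(334)) 298 (np.int64(299), np.int64(334))
```

```bash
python3 - <<'E'
from h import *
st()
for f in('w6','w9'):
    h=cv2.cvtColor(cv2.imread(f'pics/{f}.png'),cv2.COLOR_BGR2HSV)[200:320,295:345]
    m=cv2.inRange(h,(5,150,120),(14,255,255));v,u=np.nonzero(m);print(f,len(u),u.mean()+295,v.mean()+200,v.min()+200,v.max()+200)
E
```

```text
t18.30 tcp [591.5 313.5 268.2] grasp [591.6 313.6 105.2] psi 4.86 z [ 1.e-03  9.e-04 -1.e+00] w 15.3 F [0.6 1.2 0.3] gf 30.0 q [0.47 0.65 1.6  0.   0.89 0.38]
w6 1027 316.5735150925024 283.05744888023366 267 298
w9 1014 316.38757396449705 283.1765285996055 267 298
```

>>> step_arm([
  [[-0.01,-0.08,0,0,0,0,0],[0,0,-0.3,0,0,0,0],[0,0,-0.3,0,0,0,0],[0,0,0,0,0,0,0],[0,0,0,0,0,0,0]],
])

```text
t: 18.92
ee_pos: [590.1, 305.8, 238.9]
orientation: [-2.129, -2.31, 0.001]
ft_force: [0.2, -0.3, -0.6]
width: 14.7
grasp_force: 30.0
```

>>> step_arm([
  [[0.01,0.04,-0.2,0,0,0,0],[0,0,-0.25,0,0,0,0],[0,0,-0.15,0,0,0,0],[0,0,-0.07,0,0,0,0],[0,0,0,0,0,0,0]],
])

```text
t: 19.55
ee_pos: [590.4, 308.1, 205.5]
orientation: [-2.128, -2.311, 0.001]
ft_force: [-1.3, -0.5, 0.3]
width: 15.1
grasp_force: 30.0
```

```bash
python3 -c "
from h import *
o=st();print(o['moment'])"
```

```text
t19.55 tcp [590.4 308.1 205.5] grasp [590.4 308.   42.5] psi 4.70 z [-5.e-04 -3.e-04 -1.e+00] w 15.1 F [-1.3 -0.5  0.3] gf 30.0 q [ 0.46  0.73  1.62 -0.    0.79  0.38]
[-0.12457857  0.15225914 -0.01584907]
```

>>> step_arm([
  [[0,0,0,0,0,0,0.25],[0,0,0,0,0,0,0.5],[0,0,0,0,0,0,0.5],[0,0,0.4,0,0,0,0.5],[0,0,0.8,0,0,0,0.5]],
])

```text
t: 20.18
ee_pos: [590.0, 307.9, 265.8]
orientation: [-2.128, -2.31, 0.004]
ft_force: [0.2, 0.5, -0.5]
width: 43.7
grasp_force: 0.0
```

>>> step_arm([
  [[0,0,1,0,0,0,1],[0,0,1,0,0,-0.19,1],[-0.1,-0.7,0.8,0,0,-0.19,1],[-0.1,-0.8,0,0,0,-0.19,1],[-0.1,-0.8,0,0,0,0,1]],
])

```text
t: 20.8
ee_pos: [575.1, 192.1, 408.1]
orientation: [2.172, 2.267, 0.004]
ft_force: [0.3, -0.9, 0.1]
width: 87.0
grasp_force: 0.0
```

```bash
python3 - <<'E'
from h import *
st();w=snap('wrist','w10');snap('scene','c10');snap('side','s10')
np.set_printoptions(precision=1,suppress=True)
def box(f,d,fish,lo,hi,c,r):
    h=cv2.cvtColor(cv2.imread(f'pics/{f}.png'),cv2.COLOR_BGR2HSV);m=cv2.inRange(h,lo,hi)
    k,l,s,ce=cv2.connectedComponentsWithStats(m)
    for i in range(1,k):
        if s[i,4]>25 and abs(ce[i]-c).max()<r: print(f,s[i],ce[i])
# dowel on rest: brown pixels
for f,d,fi in(('w10',w,1),('s10',load('s10'),0),('c10',load('c10'),0)):
    ends=[proj(d,np.array(p,float),fi).round(1).tolist() for p in((587,343,41),(593,273,41),(597.5,223,41))];print(f,ends)
    c=np.mean(ends,0);box(f,d,fi,(8,70,70),(24,255,255),c,40)
E
```

```text
t20.80 tcp [575.1 192.1 408.1] grasp [575.6 192.3 245.1] psi 2.45 z [ 3.1e-03  9.0e-04 -1.0e+00] w 87.0 F [ 0.3 -0.9  0.1] gf 0.0 q [ 0.3   0.39  1.67 -0.    1.08  0.26]
w10 [[336.2, 66.4], [339.4, 140.6], [341.4, 193.8]]
w10 [ 327   65   19  130 1803] [337.1 122.3]
s10 [[289.7, 161.0], [297.9, 178.4], [304.2, 191.6]]
s10 [288 158  18  51 267] [296.8 179.8]
c10 [[410.1, 213.9], [394.1, 223.7], [382.2, 231.1]]
```

The dowel lies where expected on the rest (wrist columns 327-345, rows 65-195, matching the prediction). On to the pack.

>>> step_arm([
  [[-0.1,-0.9,0,0,0,0,1],[-0.1,-0.9,0,0,0,0,1],[-0.1,-0.9,0,0,0,0,1],[-0.1,-0.9,0,0,0,0,1],[-0.1,-0.9,0,0,0,0,1]],
])

```text
t: 21.58
ee_pos: [550.8, -32.3, 406.5]
orientation: [2.172, 2.268, 0.002]
ft_force: [-0.7, -0.0, -0.2]
width: 88.0
grasp_force: 0.0
```

>>> step_arm([
  [[-0.1,-0.7,0,0,0,0,1],[0,0,0,0,0,0,1],[0,0,0,0,0,0,1],[0,0,0,0,0,0,1],[0,0,0,0,0,0,1]],
])

```text
t: 22.2
ee_pos: [545.7, -65.9, 405.7]
orientation: [2.172, 2.269, 0.0]
ft_force: [0.3, 0.8, -0.6]
width: 87.9
grasp_force: 0.0
```

```bash
python3 - <<'E'
from h import *
np.set_printoptions(precision=1,suppress=True)
st();w=snap('wrist','w11');h=cv2.cvtColor(cv2.imread('pics/w11.png'),cv2.COLOR_BGR2HSV)
s0=load('side0');c0=load('scene0')
for n,lo,hi in(('blue',(100,90,40),(130,255,255)),('label',(85,0,110),(130,70,255))):
    m=cv2.inRange(h,lo,hi);m[360:]=0;m[:,:200]=0;m[:,430:]=0
    cs=max(cv2.findContours(m,cv2.RETR_EXTERNAL,cv2.CHAIN_APPROX_NONE)[0],key=cv2.contourArea)
    r=cv2.minAreaRect(cs);b=cv2.boxPoints(r);print(n,r)
    P=np.array([atz(w,*p,118,True) for p in b]);print(P[:,:2],P.mean(0),[np.linalg.norm(P[i]-P[i-1]).round(1) for i in range(4)])
E
```

```text
t22.20 tcp [545.7 -65.9 405.7] grasp [545.7 -65.9 242.7] psi 2.50 z [ 0.  0. -1.] w 87.9 F [ 0.3  0.8 -0.6] gf 0.0 q [-0.1  0.3  1.8  0.   1.  -0.2]
blue ((313.0, 237.5), (163.0, 76.0), 90.0)
[[ 512.1    2.3]
 [ 566.4    4.6]
 [ 575.4 -124.4]
 [ 513.6 -127.2]] [541.9 -61.2 118. ] [np.float64(129.5), np.float64(54.4), np.float64(129.3), np.float64(61.9)]
label ((313.0, 229.5), (103.0, 54.0), 90.0)
[[520.5 -13.5]
 [559.4 -11.8]
 [564.1 -91.3]
 [522.2 -93.2]] [541.5 -52.5 118. ] [np.float64(79.7), np.float64(39.0), np.float64(79.6), np.float64(42.0)]
```

View pics/w11.png

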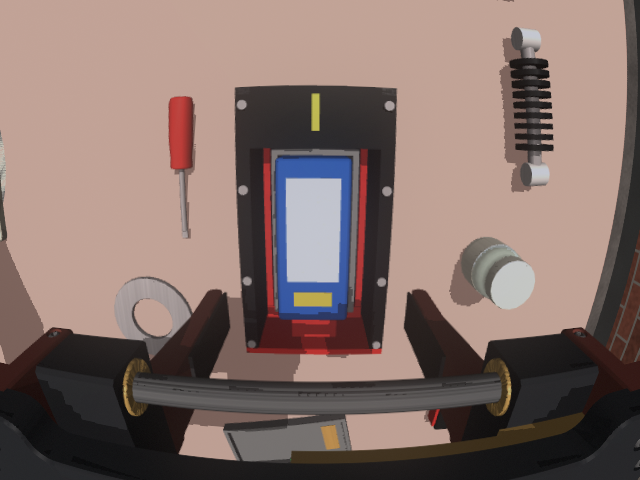

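The wrist picture shows the pack raised with its label up (blue, columns 275-351, rows 156-319) and the latch hook behind it, clear of the open fingers. The cradle peeks in at (290,440). The pack centre is at about (543,-62). I'll grip it.

>>> step_arm([
  [[-0.04,0.07,-0.6,0,0,0,1],[0,0,-0.9,0,0,0,1],[0,0,-0.7,0,0,0,1],[0,0,-0.35,0,0,0,1],[0,0,-0.09,0,0,0,1]],
])

```text
t: 22.88
ee_pos: [543.5, -63.2, 273.0]
orientation: [-2.173, -2.267, 0.001]
ft_force: [-0.1, -0.1, -0.4]
width: 87.7
grasp_force: 0.0
```

>>> step_arm([
  [[0,0,0,0,0,0,1],[0,0,0,0,0,0,0],[0,0,0,0,0,0,0],[0,0,0,0,0,0,0],[0,0,0,0,0,0,0]],
])

```text
t: 23.5
ee_pos: [543.1, -63.4, 273.9]
orientation: [-2.174, -2.267, 0.001]
ft_force: [-3.6, -0.9, 5.5]
width: 56.0
grasp_force: 30.0
```

```bash
python3 -c "
from h import *
o=st();print(o['moment'])"
```

```text
t23.50 tcp [543.1 -63.4 273.9] grasp [542.9 -63.4 110.9] psi 2.41 z [-0.0011  0.     -1.    ] w 56.0 F [-3.6 -0.9  5.5] gf 30.0 q [-0.14  0.5   1.88 -0.    0.76 -0.18]
[-0.16214775  0.57817588 -0.13896158]
```

Gripped at 56.0 mm width. I'll lift slowly, then fit the cradle's pose in the fixed-camera images taken before.

>>> step_arm([
  [[0,0,0.08,0,0,0,0],[0,0,0.15,0,0,0,0],[0,0,0.25,0,0,0,0],[0,0,0.3,0,0,0,0],[0,0,0.3,0,0,0,0]],
])

```text
t: 24.12
ee_pos: [543.7, -63.4, 329.3]
orientation: [2.173, 2.267, 0.001]
ft_force: [0.1, 0.7, -4.8]
width: 55.7
grasp_force: 30.0
```

>>> step_arm([
  [[0,0,0.4,0,0,0,0],[0,0,0.4,0,0,0,0],[0,0,0.3,0,0,0,0],[0,0,0.2,0,0,0,0],[0,0,0,0,0,0,0]],
])

```text
t: 24.75
ee_pos: [543.6, -63.4, 393.4]
orientation: [2.173, 2.267, 0.001]
ft_force: [0.2, 0.5, -3.8]
width: 56.0
grasp_force: 30.0
```

```bash
python3 - <<'E'
from h import *
from scipy.optimize import minimize
np.set_printoptions(precision=1,suppress=True)
st()
M={}
for f,(u,v,w,h) in(('scene0',(120,285,100,75)),('side0',(270,398,140,82))):
    im=cv2.imread(f'pics/{f}.png').astype(int)
    bench=(im[:,:,2]-im[:,:,0]>14)&(im.max(2)>105)   # pinkish lit bench
    m=np.zeros(bench.shape,np.uint8);m[v:v+h,u:u+w]=(~bench)[v:v+h,u:u+w]
    m=cv2.morphologyEx(m,cv2.MORPH_OPEN,np.ones((2,2)));m=cv2.morphologyEx(m,cv2.MORPH_CLOSE,np.ones((9,9)))
    k,l,s,c=cv2.connectedComponentsWithStats(m);i=1+s[1:,4].argmax();M[f]=(load(f),(l==i).astype(np.uint8));print(f,s[i],c[i])
def iou(p,f):
    d,m=M[f];c,s=np.cos(p[2]),np.sin(p[2]);P=[]
    for a in(-86,86):
        for b in(-43,43):
            for z in(0,15):P.append(proj(d,np.array([p[0]+c*a-s*b,p[1]+s*a+c*b,z])))
    h=cv2.convexHull((np.array(P)*16).astype(np.int32));t=np.zeros_like(m);cv2.fillConvexPoly(t,h,1,shift=4)
    return (t&m).sum()/(t|m).sum()
for fs in(['scene0'],['side0'],['scene0','side0']):
    best=max((minimize(lambda p:-sum(iou(p*[10,10,.1],f) for f in fs),np.array([x0/10,-38.5,a*10]),method='Nelder-Mead',options=dict(initial_simplex=np.array([[x0/10,-38.5,a*10],[x0/10+1.5,-38.5,a*10],[x0/10,-37,a*10],[x0/10,-38.5,a*10+1]])))for x0 in(520,532) for a in(.15,.27,.35)),key=lambda r:-r.fun)
    p=best.x*[10,10,.1];print(fs,p[:2],np.degrees(p[2]),[iou(p,f) for f in fs])
E
```

```text
t24.75 tcp [543.6 -63.4 393.4] grasp [543.8 -63.5 230.4] psi 2.42 z [ 0. -0. -1.] w 56.0 F [ 0.2  0.5 -3.8] gf 30.0 q [-0.1  0.3  1.8 -0.   1.  -0.2]
scene0 [ 135  297   72   59 2216] [169.8 325.5]
side0 [ 285  411  113   69 4719] [341.2 452.4]
['scene0'] [ 527.6 -392.8] 13.110425855580178 [np.float64(0.9249790444258172)]
['side0'] [ 520.7 -397.4] 11.833811940922628 [np.float64(0.9212301587301587)]
['scene0', 'side0'] [ 523.3 -396. ] 12.165593351905589 [np.float64(0.9141435089174617), np.float64(0.9031372549019608)]
```

>>> step_arm([
  [[0,-0.3,0,0,0,0,0],[0,-0.6,0,0,0,0,0],[0,-0.85,0,0,0,0,0],[0,-0.9,0,0,0,0,0],[0,-0.9,0,0,0,0,0]],
])

```text
t: 25.38
ee_pos: [543.0, -243.1, 391.6]
orientation: [-2.173, -2.267, 0.001]
ft_force: [1.1, -0.1, -4.6]
width: 55.6
grasp_force: 30.0
```

>>> step_arm([
  [[0,-0.9,0,0,0,0,0],[0,-0.9,0,0,0,0,0],[0,-0.9,0,0,0,0,0],[0,-0.9,0,0,0,0,0],[0,-0.6,0,0,0,0,0]],
])

```text
t: 26.0
ee_pos: [542.3, -453.8, 391.0]
orientation: [-2.175, -2.265, 0.001]
ft_force: [-0.2, 0.6, -3.8]
width: 56.2
grasp_force: 30.0
```

>>> step_arm([
  [[0,-0.4,0,0,0,0,0],[0,0,0,0,0,0,0],[0,0,0,0,0,0,0],[0,0,0,0,0,0,0],[0,0,0,0,0,0,0]],
])

```text
t: 26.62
ee_pos: [543.8, -470.1, 392.9]
orientation: [2.173, 2.269, 0.0]
ft_force: [-0.4, -0.6, -3.8]
width: 55.4
grasp_force: 30.0
```

```bash
python3 - <<'E'
from h import *
np.set_printoptions(precision=1,suppress=True)
st();w=snap('wrist','w12');im=cv2.imread('pics/w12.png').astype(int)
c,s=np.cos(np.radians(12.5)),np.sin(np.radians(12.5))
print([proj(w,np.array([525+c*a-s*b,-395+s*a+c*b,15.]),1).round(0).tolist() for a,b in((-86,-43),(-86,43),(86,43),(86,-43))])
sat=(im[:,:,2]-im[:,:,0])
m=((sat<14)).astype(np.uint8);m[290:]=0
k,l,S,ce=cv2.connectedComponentsWithStats(m)
for i in range(1,k):
    if S[i,4]>400: print(S[i],ce[i])
g=np.clip(sat,0,99)//10
for v in range(40,320,8): print(v,''.join('%d'%x for x in g[v,160:480:4]))
E
```

```text
t26.62 tcp [ 543.8 -470.1  392.9] grasp [ 543.8 -470.1  229.9] psi 2.48 z [ 0.  0. -1.] w 55.4 F [-0.4 -0.6 -3.8] gf 30.0 q [-0.7  0.6  1.4  0.   1.2 -0.8]
[[224.0, 204.0], [207.0, 120.0], [382.0, 87.0], [396.0, 174.0]]
[ 105    0   71   20 1013] [137.9   7.7]
[  525     0   115   290 12526] [591.  220.8]
[ 488   29   39   88 2166] [512.1  74.5]
[  202    85   189   205 29321] [306.1 190.6]
40 33333333333333333333333333333333333333333333333333333333333333333333333333333333
48 33333333333333333333333333333333333333333333333333333333333333333333333333333333
56 33333333333333333333333333333333333333333333333333333333333333333333333333333333
64 33333333333333333333333333333333333333333333333333333333333333333333333333333333
72 33333333333333333333333333333333333333333333333333333333333333333333333333333333
80 33333333333333333333333333333333333333333333333333333333333333333333333333333333
88 33333333333333333333333333333333333333333333333110000003333333333333333333333333
96 33333333333333333333333333333333332100000000000000000003333333333333333333333333
104 333333333333333333333333210000
[... 1560 characters left out ...]
33333333333333333333
256 33333333333333333333330000000000000000000000000000000000023333333333333333333333
264 33333333333333333333330000000000000000000000000000000000033333333333333333333333
272 33333333333333333333330000000000000000000000000000000000033333333333333333333333
280 33333333333333333333331000000000000000000000000000000000033333333333333333333333
288 22333222333333333333332000000000000000000000000000000000033333333333333333333333
296 22222222222233333333111000000000000000000000000000000000011233333333333333333333
304 22222222222222222221111000000000000000000000000000000000011133333333333333333333
312 22222222222222222211110000000000000000000000000000000000011113333333333333333333
```

```bash
python3 - <<'E'
from h import *
from scipy.optimize import least_squares
np.set_printoptions(precision=1,suppress=True)
w=load('w12');im=cv2.imread('pics/w12.png').astype(int);m=((im[:,:,2]-im[:,:,0])<16)
m|=((im[:,:,2]-im[:,:,0])>60)
# edge points -> world at z=15
T=[atz(w,u,40+np.nonzero(m[40:200,u])[0][0]-.5,15,True) for u in range(220,372,6)]
L=[atz(w,160+np.nonzero(m[v,160:300])[0][0]-.5,v,15,True) for v in range(126,194,4)]
R=[atz(w,160+np.nonzero(m[v,160:440])[0][-1]+.5,v,15,True) for v in range(96,168,4)]
def f(p):
    c,s=np.cos(p[2]),np.sin(p[2]);q=lambda P:((np.array(P)[:,:2]-p[:2])@np.array([[c,-s],[s,c]])).T
    return np.r_[q(T)[1]-43,q(L)[0]+86,q(R)[0]-86]
r=least_squares(f,[524,-395,.21],loss='soft_l1');print(r.x[:2],np.degrees(r.x[2]),np.abs(r.fun).mean(),r.fun[:25].mean(),r.fun[-18:].mean())
# pack in gripper: far/near ends in picture (grey/blue), back end
h=cv2.cvtColor(cv2.imread('pics/w12.png'),cv2.COLOR_BGR2HSV);b=cv2.inRange(h,(100,90,40),(130,255,255));b[:,:200]=0;b[:,440:]=0
v,u=np.nonzero(b);print('blue',u.min(),u.max(),v.min(),v.max())
for z in(237,):
    vv=v.min();uu=u[v<vv+6];print(atz(w,uu.mean(),vv,z,True))
E
```

```text
[ 519.3 -392.7] 12.255577702802471 0.317130020924643 0.009350102856805336 -0.33432129619439466
blue 245 404 172 450
[ 539.8 -400.2  237. ]
```

The cradle fit is clean (0.3 mm residual): centre about (520,-392.7), yaw 12.3°. The pack must turn -80° and end at TCP (516,-393.6).

>>> step_arm([
  [[-0.04,0.1,0,0,0,-1,0],[-0.04,0.1,0,0,0,-1,0],[-0.04,0.1,0,0,0,-1,0],[-0.04,0.1,0,0,0,-1,0],[-0.04,0.1,0,0,0,-1,0]],
])

```text
t: 27.3
ee_pos: [533.6, -445.4, 392.8]
orientation: [2.536, 1.853, 0.0]
ft_force: [-0.3, -0.0, -5.0]
width: 55.7
grasp_force: 30.0
```

>>> step_arm([
  [[-0.04,0.1,0,0,0,-1,0],[-0.04,0.1,0,0,0,-1,0],[-0.04,0.1,0,0,0,-1,0],[-0.04,0.1,0,0,0,-1,0],[-0.04,0.1,0,0,0,-1,0]],
])

```text
t: 27.92
ee_pos: [523.6, -420.4, 392.9]
orientation: [2.82, 1.385, 0.0]
ft_force: [1.9, 0.2, -4.4]
width: 56.0
grasp_force: 30.0
```

>>> step_arm([
  [[-0.04,0.1,-0.2,0,0,-1,0],[-0.04,0.1,-0.3,0,0,-1,0],[-0.04,0.1,-0.3,0,0,-1,0],[-0.03,0.1,-0.3,0,0,-1,0],[0,0.13,-0.3,0,0,-1,0]],
])

```text
t: 28.55
ee_pos: [516.1, -394.0, 322.5]
orientation: [3.017, 0.874, 0.001]
ft_force: [-0.2, 0.2, -4.7]
width: 56.1
grasp_force: 30.0
```

>>> step_arm([
  [[0,0,-0.3,0,0,-1,0],[0,0,-0.3,0,0,-1,0],[0,0,0,0,0,-1,0],[0,0,0,0,0,-1,0],[0,0,0,0,0,-1,0]],
])

```text
t: 29.18
ee_pos: [516.2, -394.2, 292.9]
orientation: [3.123, 0.337, 0.001]
ft_force: [-0.2, -0.6, -3.6]
width: 55.8
grasp_force: 30.0
```

>>> step_arm([
  [[0,0,0,0,0,0,0],[0,0,0,0,0,0,0],[0,0,0,0,0,0,0],[0,0,0,0,0,0,0],[0,0,0,0,0,0,0]],
])

```text
t: 29.8
ee_pos: [516.0, -394.4, 292.6]
orientation: [3.123, 0.34, 0.0]
ft_force: [-0.1, 0.0, -4.9]
width: 56.1
grasp_force: 30.0
```

```bash
python3 -c "
from h import *
o=st();print(o['moment'])"
```

```text
t29.80 tcp [ 516.  -394.4  292.6] grasp [ 516.  -394.4  129.6] psi -77.57 z [ 0. -0. -1.] w 56.1 F [-0.1  0.  -4.9] gf 30.0 q [-0.67  0.59  1.64  0.    0.91  0.68]
[-0.04360546  0.17992849 -0.01043088]
```

>>> step_arm([
  [[0,0.015,-0.3,0,0,0,0],[0,0,-0.4,0,0,0,0],[0,0,-0.4,0,0,0,0],[0,0,-0.3,0,0,0,0],[0,0,-0.14,0,0,0,0]],
])

```text
t: 30.42
ee_pos: [515.7, -393.4, 213.8]
orientation: [-3.122, -0.34, 0.002]
ft_force: [-0.2, 0.5, -4.7]
width: 55.7
grasp_force: 30.0
```

>>> step_arm([
  [[0,0,-0.03,0,0,0,0],[0,0,-0.02,0,0,0,0],[0,0,0,0,0,0,0],[0,0,0,0,0,0,0],[0,0,0,0,0,0,0]],
])

```text
t: 31.05
ee_pos: [516.1, -393.7, 213.5]
orientation: [3.123, 0.34, 0.001]
ft_force: [0.1, -0.3, -5.0]
width: 56.1
grasp_force: 30.0
```

>>> step_arm([
  [[0,0,-0.02,0,0,0,0],[0,0,0,0,0,0,0],[0,0,-0.02,0,0,0,0],[0,0,0,0,0,0,0],[0,0,0,0,0,0,0]],
])

```text
t: 31.68
ee_pos: [516.0, -393.6, 211.1]
orientation: [-3.123, -0.34, 0.0]
ft_force: [0.9, -0.4, -4.4]
width: 56.0
grasp_force: 30.0
```

>>> step_arm([
  [[0,0,-0.015,0,0,0,0],[0,0,0,0,0,0,0],[0,0,0,0,0,0,0],[0,0,0,0,0,0,0],[0,0,0,0,0,0,0]],
])

```text
t: 32.3
ee_pos: [516.0, -393.6, 211.0]
orientation: [3.123, 0.34, 0.0]
ft_force: [-2.6, 2.1, 5.3]
width: 56.1
grasp_force: 30.0
```

The load has moved off the wrist (-5 N to +5 N) at 211 mm, and 210.9 was expected for the cradle floor. I'll release and rise.

>>> step_arm([
  [[0,0,0.01,0,0,0,0.75],[0,0,0,0,0,0,1],[0,0,0,0,0,0,1],[0,0,0,0,0,0,1],[0,0,0.3,0,0,0,1]],
])

```text
t: 32.92
ee_pos: [515.6, -393.3, 225.2]
orientation: [-3.121, -0.34, 0.003]
ft_force: [-0.1, -1.2, 0.3]
width: 88.2
grasp_force: 0.0
```

>>> step_arm([
  [[0,0,0.6,0,0,0,1],[0,0,1,0,0,0,1],[0,0,1,0,0,0,1],[0,0,0.8,0,0,0,1],[0,0,0,0,0,0,1]],
])

```text
t: 33.55
ee_pos: [516.7, -394.2, 401.1]
orientation: [3.117, 0.339, 0.009]
ft_force: [-0.3, 0.0, -0.0]
width: 88.4
grasp_force: 0.0
```

```bash
python3 - <<'E'
from h import *
np.set_printoptions(precision=1,suppress=True)
st();w=snap('wrist','w13');h=cv2.cvtColor(cv2.imread('pics/w13.png'),cv2.COLOR_BGR2HSV)
m=cv2.inRange(h,(100,90,40),(130,255,255));m[360:]=0;m[:,:180]=0;m[:,450:]=0
cs=max(cv2.findContours(m,cv2.RETR_EXTERNAL,cv2.CHAIN_APPROX_NONE)[0],key=cv2.contourArea)
b=cv2.boxPoints(cv2.minAreaRect(cs))
P=np.array([atz(w,*p,55,True) for p in b]);P5=P;print(b,P[:,:2],P.mean(0),[np.linalg.norm(P[i]-P[i-1]).round(1) for i in range(4)])
c,s=np.cos(np.radians(12.26)),np.sin(np.radians(12.26));print('in cradle frame',(P[:,:2]-[520,-392.7])@np.array([[c,-s],[s,c]]))
snap('scene','c13');snap('side','s13')
for f,r in(('scene',(0,0,640,480)),('side',(0,0,640,480))):
    A=cv2.imread(f'pics/{f}0.png').astype(int);B=cv2.imread(f"pics/{'c13' if f=='scene' else 's13'}.png").astype(int)
    d=(cv2.GaussianBlur(np.abs(A-B).max(2).astype(np.uint8),(5,5),0)>35).astype(np.uint8);k,l,S,C=cv2.connectedComponentsWithStats(d)
    print(f,[(S[i].tolist()) for i in range(1,k) if S[i,4]>30])
E
```

```text
t33.55 tcp [ 516.7 -394.2  401.1] grasp [ 517.8 -395.   238.1] psi -77.58 z [ 0. -0. -1.] w 88.4 F [-0.3  0.  -0. ] gf 0.0 q [-0.7  0.5  1.6  0.   1.1  0.7]
[[282. 158.]
 [344. 158.]
 [344. 295.]
 [282. 295.]] [[ 574.  -351.8]
 [ 585.5 -404.7]
 [ 459.7 -434.8]
 [ 447.  -376.6]] [ 516.5 -392.    55. ] [np.float64(129.4), np.float64(54.1), np.float64(129.3), np.float64(59.6)]
in cradle frame [[ 61.4  28.5]
 [ 61.4 -25.6]
 [-67.9 -28.4]
 [-67.9  31.3]]
scene [[54, 0, 110, 143, 9207], [185, 0, 19, 29, 305], [399, 0, 18, 9, 121], [387, 5, 7, 6, 33], [387, 21, 23, 8, 91], [385, 28, 23, 7, 101], [366, 35, 56, 58, 1314], [179, 41, 6, 16, 56], [190, 55, 27, 17, 309], [227, 63, 32, 49, 705], [165, 64, 16, 39, 460], [187, 75, 37, 43, 1194], [95, 88, 7, 10, 37], [175, 103, 9, 7, 50], [74, 137, 13, 7, 61], [126, 136, 7, 11, 57], [233, 145, 142, 35, 2033], [27, 149, 205, 220, 17438], [87, 152, 38, 11, 267], [95, 164, 10, 6, 38], [354, 196, 14, 9, 52], [386, 212, 27, 19, 141], [377, 235, 13, 9, 37], [264, 236, 49, 35, 653]]
side [[0, 0, 406, 480, 64295], [29, 331, 135, 149, 9396], [0, 438, 10, 9, 51]]
```

```bash
python3 -c "
from h import *
print(ctrl.close_job())"
```

```text
the job is handed in; nothing more can be done
None
```

The job is handed in, with no verdict returned yet: the dowel unlatched the pack and is back on the V rest, and the pack was set down gently in the cradle label up, at about 34 s of the 72 s allowed.

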